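Third hand for a key hook

ROBOT

A 6-joint arm with a two-finger parallel gripper is mounted at the origin on the work surface. World frame = base frame: x ahead of the robot, y to its left, z up, the work surface at z = 0. Lengths are in m, angles in rad, forces in N, time in s.
With the tool pointing down it reaches from about 0.3 to 0.775 m from the base axis. Payload 14.6 kg.
Tool frame: the origin (TCP) lies between the finger pads; the fingertips stand 25 mm ahead of it and the grasp point (between the pads) lies 6 mm ahead of it; z points along the fingers, y is the line along which they close (so a half turn about z gives the same grasp; the last joint's range is limited). The gripper opens to 94 mm and grips with 3 to 60 N. Pads are 16 mm wide; open, the fingers measure 119 mm over their backs; the gripper's body (75 mm by 177 mm) begins 78 mm behind the grasp point.
Start: joints at [1.076, 0.3, 1.521, -0, 1.321, -0.067], TCP at [0.228, 0.5, 0.23] pointing down, gripper open.
Joint ranges: [-3.03, 3.03], [-0.79, 2.21], [0.23, 2.52], [-1.04, 4.18], [0, 3.07], [-2.55, 2.55]. Speed limits (rad/s): [2.22, 2.22, 2.57, 3.14, 3.14, 3.14].

INTERFACE

Orientations are given as a 3x3 rotation matrix whose columns are the frame's x, y, z axes.
In Python, from station import manip gives the robot as it stands.
- The arm moves only by the shell command python3 -m jog 'ROWS' [FORCE]. ROWS is a JSON object whose one key "rows" holds a list that holds one entry, the list of rows, each a list of 5 numbers: the finger opening in mm, from 0 to 94, then the shift along the world's x, y, z in mm, then the turn about the world's z in units of 6 degrees (1.0 is 6 degrees). A call has 1 to 8 rows; each row shifts and turns the commanded pose from where the row before left it; what a row does not reach is not made up. A row lasts 1/12 s, in which the tool goes at most 41.7 mm and 7.16 degrees, less where a joint would pass 70% of its speed; a pose out of reach is approached as far as the arm can. A call with a gripper value outside its range is refused whole. The fingers move at their own pace and stop on an object; FORCE is the grip in N (left out, the last holds). Time passes only in rows, so rows that do not move let the fingers close. It gives the time, the measured TCP pose, the force, the opening and the grip force at its end, in the units of the state.
- manip.state(): the state, without advancing time (a new reading comes with each control period).
- manip.grab_frame(name): name is "side" or "top"; returns the picture (420x560x3 uint8, red, green, blue); there is no depth.
- manip.get_calibration(name): a dict with "intrinsics" (3x3 intrinsics, pixels), "T" (4x4, takes a point from camera to world coordinates). Camera axes: x right, y down, z forward; pixel columns grow to the right and rows downward; lengths in m; the calibration is good to about 2 mm. A picture is of the moment at which its call begins. get_calibration takes no time and is no camera call.
- manip.hand_in(): hands the job in; it is judged then, once.
The state is a dict: "t": time; "joints": joint angles; "joint_velocities": joint speeds; "joint_torque": joint torques, N m; "ee_pos": TCP position; "eef_rot": TCP orientation; "wrist_force": force on the tool from outside, world axes, zero at the start; "torque": the same for the moment, N m; "width": finger opening in m; "gripper_force": force on a finger pad.
Only numpy, scipy, OpenCV 4.12 (cv2) and the standard library are available. Lean on these libraries where they do the work, as an engineer would, in place of code of your own. Each camera call takes 0.05 s, during which the arm holds its last target. There are 200 camera calls.

TASK

Push the jig's spring ejector slide fully home so that the new wooden key hook comes out of the tunnel, then pick the hook up by its arm and press its back flat against the sprung backboard of the key rail, upright and inside the pencilled outline midway between the two hooks already there. Press steadily with about 9 newtons, without ramming it, so that I can screw it on: finish while still holding it there. Leave the other things on the mantelpiece where they are.

Things in the scene. Friction and masses are not known exactly. Their poses are not given: they have to be found in the camera images.
- jig: fixed drilling jig lying along its x, 84 mm wide. Origin on the surface under the tunnel's open mouth; the hook comes out along +x. Tunnel (black walls, clear roof, x -66 to 0 mm) is 79 mm wide, 80.5 mm high; its floor, 30 mm above the surface, goes on as a tongue 20 mm wide to x = 75 mm. The ejector's grey tab stands behind it (-x). The rest of the base is under 21 mm high
- ejector (a joint): travel of the spring ejector slide, m: 0 at rest, 0.065 fully home (end stop). Moves along the jig's +x and springs back; 1.5 N to start, 5 N at the end. Fully home it has pushed the hook out until the hook's back is about 5 mm outside the mouth; the hook stays there on the tongue and can be lifted straight up
- ejector_tab (a point): where to push: middle of the rear (-x) face of the upright grey tab, 75 mm above the surface; moves with the slide. Tab 44 mm wide, 12 mm thick, 32 to 94 mm above the surface; the space behind it is free above 21 mm. Axes as the jig's
- hook: loose wooden key hook, 40 to 90 g, at first in the tunnel, upright, arm along the jig's +x. Origin: middle of the lower edge of its flat back; z up, x from the back along the arm. Back plate 60 mm wide (y), 44 tall, 12 thick; arm 24 mm wide, z 0 to 22 mm, x 12 to 57 mm, with a 12 mm lip up on its last 8 mm. Grip the arm from above across its 24 mm, about x = 34, z = 11 to 15 mm
- rail: fixed pine key rail: upright 260 mm wide, 105 mm high, before it a backboard on spring buffers (250 mm wide, 30 to 110 mm above the surface). Origin on the surface under the middle of the backboard's front face at rest; x out of that face, z up. Two hooks like the loose one are fixed on the board at y = -88 and +88 mm; the middle is free
- mark (a point): where the loose hook's origin belongs: on the backboard's front face, middle of the lower line of the dark pencilled outline (62 x 46 mm) halfway between the two fixed hooks, 50 mm above the surface. Axes as the rail's: x points out of the face. Moves with the backboard
- board (a joint): how far the floating backboard has been pressed in, m, along the rail's -x: 0 at rest, at most 0.022. It gives 1 mm for each newton, so 9 N presses it in 9 mm
- planter: matt black planter, 110 mm across, 95 mm tall plus leaves; origin under its centre
- frame: clear acrylic picture frame standing upright, 110 mm wide along its y, 126 mm tall; origin under its centre
- coaster_a: round cork coaster, 94 mm across, 6 mm thick; origin under its centre
- coaster_b: a second cork coaster like the first
- stopper: chrome bottle stopper standing upright, 38 mm across, 58 mm tall; origin under its centre
- fob: black plastic key fob with a brass key, lying flat, 92 mm long overall, 9 mm thick; origin under the 50 x 32 mm fob
- screwdriver: screwdriver lying on the shelf, waiting for the person; origin under its middle

How it is judged:
By the outcome, as a careful person would: the job done as asked, in the order asked, and still so for the second after the job is handed in, while the arm keeps its last pose, push and grip.
It also fails if it takes over 58 s, if anything falls off the work surface, if the arm or the gripper's body presses on something with over 40 N, if the wrist force passes 120 N, or if a joint passes its speed limit or range.

## Working session

There is one attempt and no reset: what is moved stays moved. The work goes in short steps, Python scripts to look and compute and a shell command to move; the robot and the scene stay as the last step left them, time stands still between calls to the robot, and variables do not carry over. Pictures are saved under pics/ and viewed, at most 10 in all, crops included, and the job is handed in when it is done.

```bash
mkdir -p pics; python3 - <<'E'
from station import manip
import cv2
for n in("side","top"):
    cv2.imwrite(f"pics/{n}0.png",cv2.cvtColor(manip.grab_frame(n),cv2.COLOR_RGB2BGR))
    c=manip.get_calibration(n);print(c["intrinsics"],c["T"])
s=manip.state();print(s)
E
```

```text
[[486.71793379   0.         278.15476652]
 [  0.         486.71793379 212.11131077]
 [  0.           0.           1.        ]] [[ 0.99737651 -0.0479786   0.05420477  0.54144588]
 [-0.07214372 -0.59728388  0.7987786  -1.12244203]
 [-0.00594864 -0.80059354 -0.59917827  0.89088281]
 [ 0.          0.          0.          1.        ]]
[[391.47966026   0.         281.53634578]
 [  0.         391.47966026 202.02736934]
 [  0.           0.           1.        ]] [[ 0.01256586 -0.98661865  0.16255993  0.41097451]
 [-0.99991375 -0.01301977 -0.00172723 -0.0302957 ]
 [ 0.00382061 -0.1625242  -0.98669716  1.3105779 ]
 [ 0.          0.          0.          1.        ]]
{'t': 0.1, 'joints': array([ 1.07639557e+00,  3.00379565e-01,  1.52150896e+00, -3.57803315e-05,
        1.32073916e+00, -6.65703765e-02]), 'joint_velocities': array([ 0.00205683, -0.00211032, -0.00038207,  0.0006859 ,  0.00185485,
        0.0001567 ]), 'joint_torque': array([ 1.40149579e-03, -5.32639825e+01, -3.53287625e+01,  7.09608220e-02,
        2.34620314e-02, -2.35176043e-05]), 'ee_pos': array([0.22808631, 0.50023828, 0.22996705]), 'eef_rot': array([[-9.09871735e-01,  4.14889398e-01, -4.60610239e-04],
       [ 4.14889653e-01,  9.09871263e-01, -9.27538893e-04],
       [ 3.42699666e-05, -1.03504384e-03, -9.99999464e-01]]), 'wrist_force': array([-0.16637533,  0.31999146,  0.51863515]), 'torque': array([-0.01896436, -0.04430562, -0.01821039]), 'gripper_force': 0.0, 'width': 0.09392645261628807}
```

View pics/top0.png

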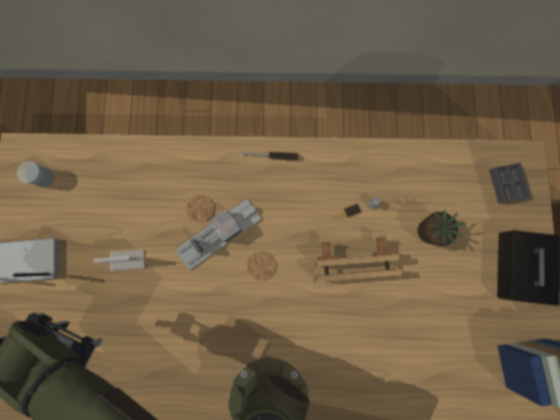

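View pics/side0.png

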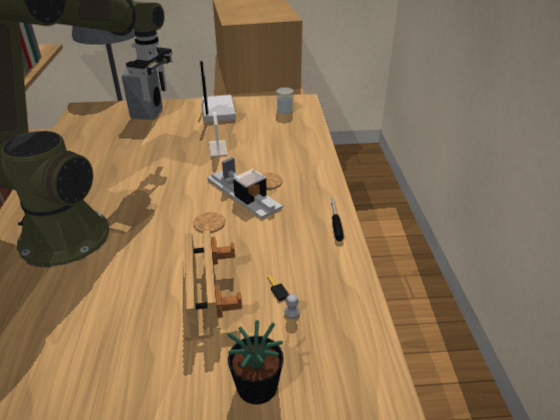

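The top view shows the jig around (220,235) with its mouth pointing up and to the right, the rail at (357,258) facing up (+x), and its hooks at (326,250) and (381,245). I'll enlarge both views.

```bash
python3 - <<'E'
import cv2,numpy as np
def e(i,g=1.5): return np.clip(255*(i/255.)**(1/g),0,255).astype('uint8')
t=cv2.imread("pics/top0.png");s=cv2.imread("pics/side0.png")
a=cv2.resize(e(t[190:280,170:270]),None,fx=6,fy=6,interpolation=2)
cv2.imwrite("pics/topjig.png",a)  # 600x540
b=cv2.resize(e(t[225:290,300:410]),None,fx=7,fy=7,interpolation=2)
cv2.imwrite("pics/toprail.png",b)
c=cv2.resize(e(s[150:320,170:310]),None,fx=3.5,fy=3.5,interpolation=2)
cv2.imwrite("pics/sidec.png",c)
E
```

```text
(no output)
```

View pics/topjig.png

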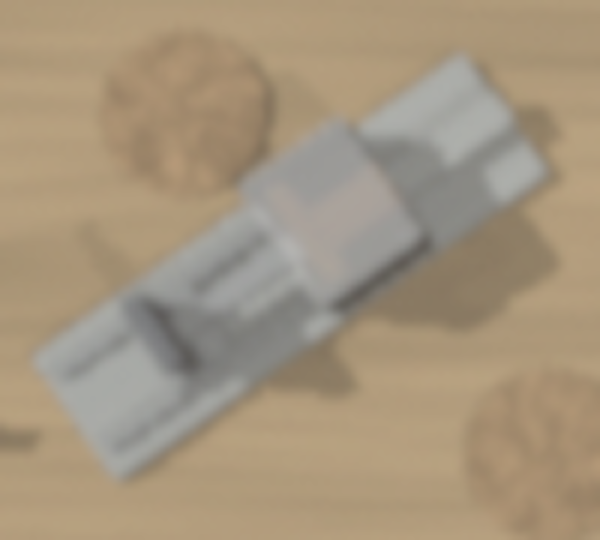

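View pics/toprail.png

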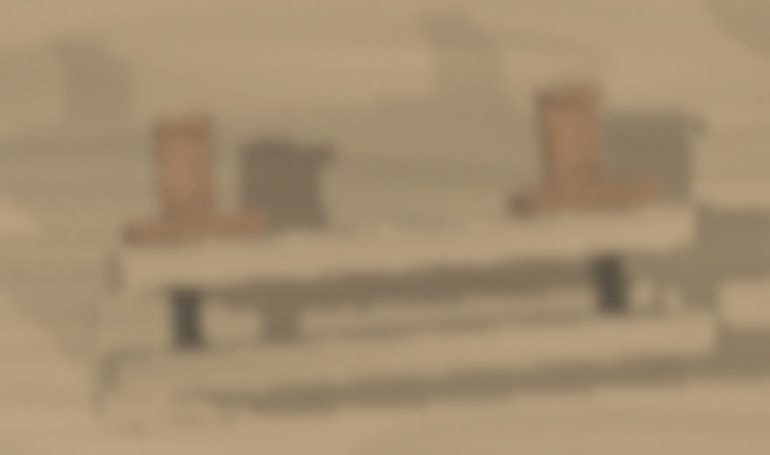

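View pics/sidec.png

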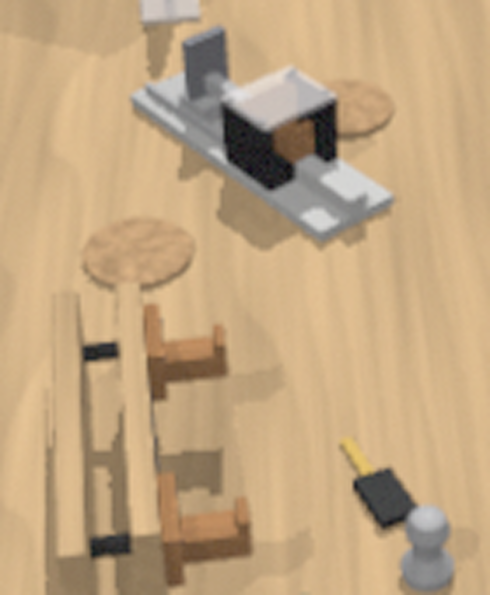

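The crops show the clear roof, base corners and tab of the jig, and the board's top edge and both fixed hooks on the rail. I'll fit both poses from these corners.

```bash
cat > h.py <<'E'
import numpy as np,cv2
from station import manip
C={n:manip.get_calibration(n) for n in("side","top")}
def proj(n,P):
    T=np.linalg.inv(C[n]["T"]);q=np.atleast_2d(P)@T[:3,:3].T+T[:3,3];q=q@C[n]["intrinsics"].T
    return q[:,:2]/q[:,2:]
def W(p,P):
    P=np.atleast_2d(P)/1000.;c,s=np.cos(p[2]),np.sin(p[2])
    return np.c_[p[0]+c*P[:,0]-s*P[:,1],p[1]+s*P[:,0]+c*P[:,1],P[:,2]]
def uncrop(uv,o,k): return (np.array(uv,float)+.5)/k-.5+np.array(o)
def shot(n,f,box=None,k=1):
    i=cv2.cvtColor(manip.grab_frame(n),cv2.COLOR_RGB2BGR)
    if box: i=i[box[1]:box[3],box[0]:box[2]]
    i=np.clip(255*(i/255.)**.6,0,255).astype('uint8')
    cv2.imwrite("pics/"+f,cv2.resize(i,None,fx=k,fy=k,interpolation=2))
E
python3 - <<'E'
from h import *
from scipy.optimize import least_squares
tj=lambda l:uncrop(l,(170,190),6); tr=lambda l:uncrop(l,(300,225),7); sc=lambda l:uncrop(l,(170,150),3.5)
# jig: params x,y,yaw,h_roof,xb0,xb1,hb
rt=tj([(338,118),(240,190),(428,238),(328,308)]); bt=tj([(465,52),(555,172),(38,358),(122,480)])
rs=sc([(336,97),(292,67),(275,130),(222,100)]); bs=sc([(392,197),(322,235),(132,97)])
tt=tj([(163,335)])
ts=sc([(205,36)])
def res(q):
    h=q[3]
    R=[(0,42,h),(-66,42,h),(0,-42,h),(-66,-42,h)]
    B=[(q[5],42,q[6]),(q[5],-42,q[6]),(q[4],42,q[6]),(q[4],-42,q[6])]
    return np.r_[(proj("top",W(q,R))-rt).ravel(),(proj("top",W(q,B))-bt).ravel(),(proj("side",W(q,R))-rs).ravel(),(proj("side",W(q,[B[0],B[1],B[3]]))-bs).ravel(),
     (proj("top",W(q,[(q[7],0,94)]))-tt).ravel(),(proj("side",W(q,[(q[7],0,94)]))-ts).ravel()]
r=least_squares(res,[.47,.1,-.6,85,-180,90,15,-140],loss='soft_l1',x_scale=[.1,.1,.1,10,10,10,10,10])
print("jig",r.x.round(4));print(res(r.x).reshape(-1,2).round(1).tolist())
P=[(57,88,84),(57,-88,84),(0,125,110),(0,-125,110),(12,118,94),(12,58,94),(12,-58,94),(12,-118,94)]
pt=tr([(183,118),(569,87),(125,252),(693,207),(125,228),(270,213),(512,195),(660,182)])
S=[(0,-125,110),(0,125,110)];ps=sc([(160,530),(137,285)])
f=lambda q:np.r_[(proj("top",W(q,P))-pt).ravel(),(proj("side",W(q,S))-ps).ravel()]
r=least_squares(f,[.45,-.2,0],loss='soft_l1')
print("rail",r.x.round(4));print(f(r.x).reshape(-1,2).round(1).tolist())
L=[(57,88,84),(57,-88,84),(12,118,94),(12,-118,94)]
print(((proj("side",W(r.x,L))-[170,150])*3.5).round().tolist())
E
```

```text
jig [ 5.585000e-01  1.181000e-01 -9.258000e-01  7.814640e+01 -2.134405e+02
  7.458170e+01  9.678900e+00 -1.395778e+02]
[[0.3, -1.1], [-0.5, -0.9], [0.5, 0.1], [0.0, 0.9], [0.0, -0.1], [-0.4, -0.1], [0.0, -0.3], [0.3, 0.2], [0.8, -0.2], [-0.0, -0.1], [-3.3, 0.5], [-1.3, 0.1], [0.9, -0.2], [-0.2, -0.0], [-0.8, 0.3], [-0.5, -0.8], [-0.0, 0.1]]
rail [ 0.4413 -0.2654  0.0966]
[[0.1, 0.2], [0.8, -0.1], [-0.9, 0.3], [-0.3, -0.2], [0.5, -0.3], [-0.8, 0.2], [2.0, -0.4], [0.1, -0.2], [-0.4, 0.1], [-0.2, -1.6]]
[[220.0, 329.0], [246.0, 503.0], [154.0, 299.0], [178.0, 536.0]]
```

```bash
python3 -m jog '{"rows":[[[0,27.5,-29.4,0,-0.6],[0,27.5,-29.4,0,-0.6],[0,27.5,-29.4,0,-0.6],[0,27.5,-29.4,0,-0.6],[0,27.5,-29.4,0,-0.6],[0,27.5,-29.4,0,-0.6],[0,27.5,-29.4,0,-0.6],[0,27.5,-29.2,0,-0.55]]]}' 20
```

```text
t: 0.77
ee_pos: [0.4491, 0.2636, 0.2304]
eef_rot: [[-0.599, 0.801, -0.0], [0.801, 0.599, -0.0], [0.0, -0.0, -1.0]]
wrist_force: [0.7, 0.9, 0.4]
width: 0.0441
gripper_force: 0.0
```

```bash
python3 -m jog '{"rows":[[[0,0,0,-35,0],[0,0,0,-35,0],[0,0,0,-35,0],[0,0,0,-35,0],[0,0,0,-5,0],[0,0,0,0,0]]]}'; python3 - <<'E'
from h import *
shot("side","s1.png",(150,80,350,230),4)
shot("top","t1.png",(150,160,290,265),5)
s=manip.state();print(s["ee_pos"],s["eef_rot"],s["wrist_force"],s["joints"])
p=s["ee_pos"];print(proj("side",p),proj("top",p))
E
```

```text
t: 1.27
ee_pos: [0.4474, 0.265, 0.0842]
eef_rot: [[-0.602, 0.799, -0.004], [0.799, 0.602, -0.002], [0.001, -0.004, -1.0]]
wrist_force: [-0.4, 0.0, 0.6]
width: 0.004
gripper_force: 0.0
[0.44892239 0.26586252 0.08721348] [[-6.01776145e-01  7.98663089e-01  1.65578092e-03]
 [ 7.98664729e-01  6.01775701e-01  8.09869871e-04]
 [-3.49595552e-04  1.80977419e-03 -9.99998301e-01]] [-0.0952322   0.18887721  0.12687771] [ 4.64483079e-01  4.04990834e-01  1.74235662e+00 -2.10881752e-05
  9.92402053e-01 -1.81228914e-01]
[[220.54659126 156.43627794]] [[184.58869597 252.87877986]]
```

View pics/s1.png

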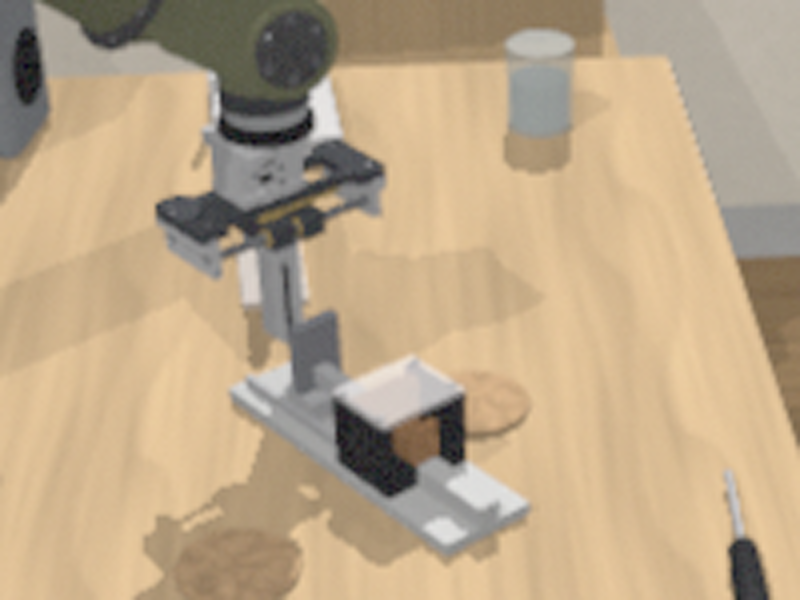

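The side view shows the closed fingers standing behind the tab: finger at (280,290), tab at (317,350) in the crop. Pushing along the jig's x.

```bash
python3 -m jog '{"rows":[[[0,6,-8,0,0],[0,6,-8,0,0],[0,6,-8,0,0],[0,6,-8,0,0],[0,6,-8,0,0],[0,6,-8,0,0],[0,6,-8,0,0],[0,6,-8,0,0]]]}'; python3 -m jog '{"rows":[[[0,3,-4,0,0],[0,3,-4,0,0],[0,0,0,0,0]]]}'
```

```text
t: 2.03
ee_pos: [0.4968, 0.2007, 0.0856]
eef_rot: [[-0.601, 0.799, -0.0], [0.799, 0.601, 0.0], [0.0, 0.0, -1.0]]
wrist_force: [-3.1, 4.4, 4.3]
width: 0.0003
gripper_force: 2.9
t: 2.28
ee_pos: [0.5018, 0.1939, 0.0855]
eef_rot: [[-0.601, 0.799, -0.002], [0.799, 0.601, 0.002], [0.003, -0.0, -1.0]]
wrist_force: [-7.3, 9.8, 7.4]
width: 0.0005
gripper_force: 6.2
```

```bash
python3 -m jog '{"rows":[[[0,0.9,-1.2,0,0],[0,0,0,0,0],[0,0,0,0,0]]]}'; python3 - <<'E'
from h import *
shot("side","s2.png",(200,140,300,220),8)
print(manip.state()["ee_pos"],manip.state()["wrist_force"])
E
```

```text
t: 2.53
ee_pos: [0.5019, 0.1937, 0.0855]
eef_rot: [[-0.602, 0.799, -0.003], [0.799, 0.602, 0.002], [0.004, -0.001, -1.0]]
wrist_force: [-14.5, 18.1, 9.0]
width: 0.0005
gripper_force: 11.0
[0.50187885 0.19371746 0.08551312] [-13.13051856  17.24863803   9.45796441]
```

View pics/s2.png

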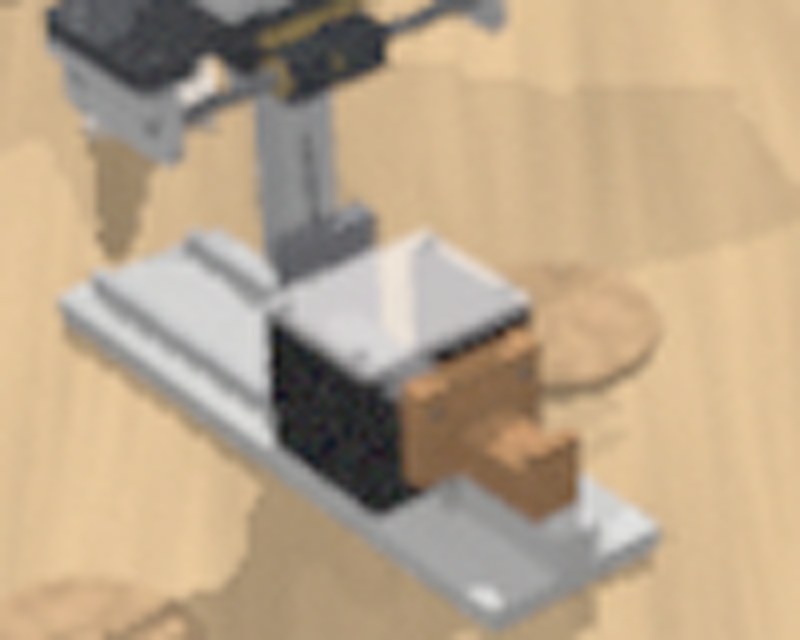

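Ejector home (stopped, 22 N) and the hook is out on the tongue, upright. I'll back off with the spring and then measure the hook.

```bash
python3 -m jog '{"rows":[[[0,-3,4,0,0],[0,-6,8,0,0],[0,-6,8,0,0],[0,-6,8,0,0],[0,-6,8,0,0],[0,-12,16,0,0],[0,-12,16,0,0],[0,0,0,30,0]]]}';python3 -m jog '{"rows":[[[60,0,0,40,0],[60,0,0,40,0],[60,0,0,0,0]]]}'; python3 - <<'E'
from h import *
s=manip.grab_frame("side");t=manip.grab_frame("top")
e=lambda i:np.clip(255*(i/255.)**.6,0,255).astype('uint8')[:,:,::-1]
a=cv2.resize(e(s[165:215,240:290]),(500,500),interpolation=2);b=cv2.resize(e(t[190:240,215:265]),(500,500),interpolation=2)
cv2.imwrite("pics/h3.png",cv2.resize(np.hstack([a,b]),(800,400)))
q=[.5585,.1181,-.9258]
P=W(q,[(62,12,64),(62,-12,64),(54,12,64),(54,-12,64),(17,30,74),(17,-30,74)])
print(((proj("side",P)-[240,165]+.5)*8).round());print(((proj("top",P)-[215,190]+.5)*8+[400,0]).round())
E
```

```text
t: 3.25
ee_pos: [0.4481, 0.2612, 0.1111]
eef_rot: [[-0.603, 0.798, -0.008], [0.798, 0.603, -0.004], [0.001, -0.009, -1.0]]
wrist_force: [0.1, -0.1, -0.7]
width: 0.0003
gripper_force: 0.0
t: 3.5
ee_pos: [0.4538, 0.2616, 0.2026]
eef_rot: [[-0.602, 0.798, 0.009], [0.798, 0.602, 0.004], [-0.003, 0.01, -1.0]]
wrist_force: [0.5, 0.8, 0.6]
width: 0.0171
gripper_force: 0.0
[[262. 229.]
 [212. 254.]
 [248. 220.]
 [199. 244.]
 [221. 140.]
 [ 98. 198.]]
[[667. 124.]
 [702. 171.]
 [651. 135.]
 [686. 183.]
 [547. 150.]
 [634. 270.]]
```

View pics/h3.png

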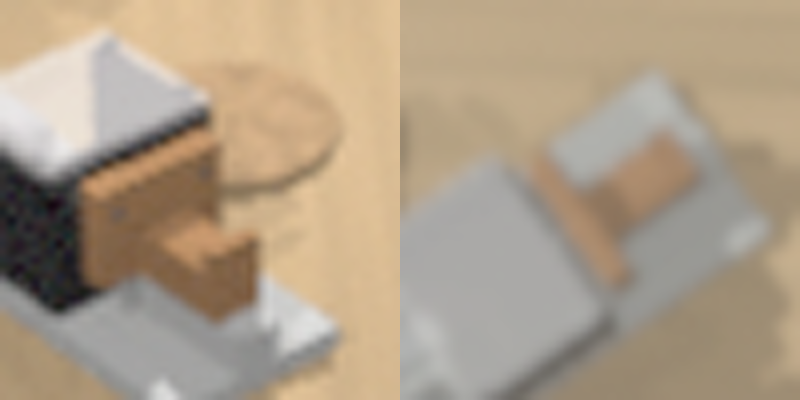

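Image matches the jig-based prediction within about 2 mm: lip near (235,248) in the side half and (684,152) in the top half. Moving above the hook.

```bash
python3 -c "
from station import manip;s=manip.state();print(s['ee_pos'],s['width'])"; python3 -m jog '{"rows":[[[60,22,-29,0,0],[60,22,-29,0,0],[60,22,-29,0,0],[60,22,-29,0,0],[60,22,-29,0,0],[60,22,-29,0,0],[60,0,0,0,0],[60,0,0,0,0]]]}'; python3 -c "
from station import manip;s=manip.state();print(s['ee_pos'],s['width'])"
```

```text
[0.45212595 0.26055024 0.1963249 ] 0.02526210468059687
t: 4.27
ee_pos: [0.5839, 0.0849, 0.193]
eef_rot: [[-0.6, 0.8, -0.004], [0.8, 0.6, -0.001], [0.002, -0.003, -1.0]]
wrist_force: [0.1, 0.5, 0.1]
width: 0.06
gripper_force: 0.0
[0.58389982 0.0848571  0.19301155] 0.060036773300012114
```

```bash
python3 -m jog '{"rows":[[[60,-3,2,-30,0],[60,0,0,-40,0],[60,0,0,-30,0],[60,0,0,-20,0],[60,0,0,-12,0],[60,0,0,-11,0],[60,0,0,0,0],[60,0,0,0,0]]]}'; python3 - <<'E'
from h import *
shot("side","s4.png",(230,145,310,215),8)
print(manip.state()["ee_pos"])
E
```

```text
t: 4.93
ee_pos: [0.5811, 0.0886, 0.0528]
eef_rot: [[-0.602, 0.799, 0.0], [0.799, 0.602, 0.0], [-0.0, 0.0, -1.0]]
wrist_force: [-0.1, 0.2, 0.6]
width: 0.0598
gripper_force: 0.0
[0.58150758 0.08854556 0.05349722]
```

View pics/s4.png

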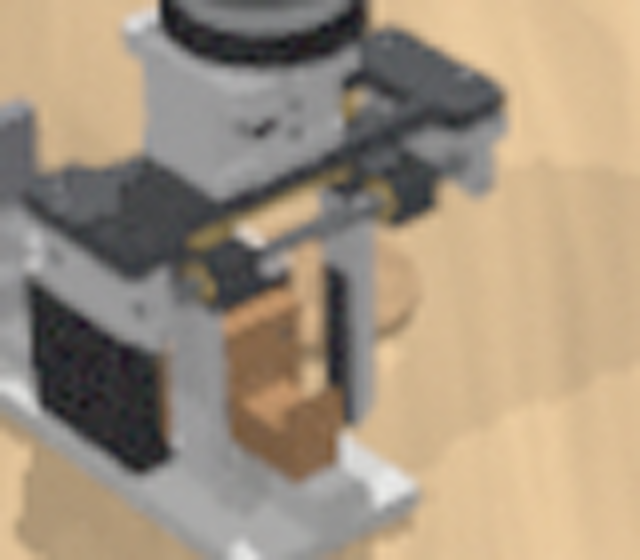

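Fingers straddle the arm, clear of lip and plate. Lowering 3 mm and closing.

```bash
python3 -m jog '{"rows":[[[60,0,0,-3,0],[40,0,0,0,0],[28,0,0,0,0],[20,0,0,0,0],[18,0,0,0,0],[18,0,0,0,0],[18,0,0,0,0],[18,0,0,0,0]]]}' 35; python3 -m jog '{"rows":[[[18,0,0,0,0],[18,0,0,0,0]]]}'; python3 -c "
from station import manip;s=manip.state();print(s['ee_pos'],s['width'])"
```

```text
t: 5.65
ee_pos: [0.5811, 0.0882, 0.0496]
eef_rot: [[-0.602, 0.799, 0.0], [0.799, 0.602, 0.0], [-0.0, 0.0, -1.0]]
wrist_force: [0.1, 0.4, 0.2]
width: 0.0238
gripper_force: 35.0
t: 5.82
ee_pos: [0.5811, 0.0882, 0.0495]
eef_rot: [[-0.602, 0.799, 0.0], [0.799, 0.602, -0.0], [-0.0, 0.0, -1.0]]
wrist_force: [0.1, 0.1, 1.7]
width: 0.0237
gripper_force: 35.0
[0.581096   0.08823052 0.04949861] 0.023678117613999114
```

Gripped (23.7 mm at 35 N). Lift straight up, then carry to a point in front of the rail while turning +58.6°.

```bash
python3 -m jog '{"rows":[[[18,0,0,12,0],[18,0,0,25,0],[18,0,0,35,0],[18,0,0,40,0],[18,0,0,38,0],[18,0,0,0,0]]]}'; python3 -m jog '{"rows":[[[18,-5,-28,0,0.8],[18,-5,-28,0,0.8],[18,-5,-28,0,0.8],[18,-5,-28,0,0.8],[18,-5,-28,0,0.8],[18,-5,-28,0,0.8],[18,-5,-28,0,0.8],[18,-5,-28,0,0.8]]]}';  python3 -m jog '{"rows":[[[18,-5,-28,0,0.8],[18,-5,-28,0,0.8],[18,-5,-28,0,0.8],[18,-3,-28,0,0.8],[18,0,-10,0,0.2],[18,0,0,0,0],[18,0,0,0,0],[18,0,0,0,0]]]}'; python3 - <<'E'
from h import *
s=manip.state();print(s['t'],s['ee_pos'],s['width'],s['eef_rot'],s['wrist_force'],s['joints'])
print(W([.4413,-.2654,.0966],[(82,0,70)]),np.degrees(np.arctan2(s['eef_rot'][1,1],s['eef_rot'][0,1])))
E
```

```text
t: 6.32
ee_pos: [0.5833, 0.0885, 0.2083]
eef_rot: [[-0.602, 0.799, 0.012], [0.799, 0.602, 0.001], [-0.006, 0.01, -1.0]]
wrist_force: [0.4, -0.8, -0.2]
width: 0.0238
gripper_force: 35.0
t: 6.98
ee_pos: [0.5406, -0.137, 0.2001]
eef_rot: [[-0.969, 0.248, 0.0], [0.248, 0.969, -0.0], [-0.001, -0.0, -1.0]]
wrist_force: [0.3, 0.1, 0.7]
width: 0.024
gripper_force: 35.0
t: 7.65
ee_pos: [0.5232, -0.2568, 0.1996]
eef_rot: [[-0.995, -0.1, 0.0], [-0.1, 0.995, 0.0], [-0.0, 0.0, -1.0]]
wrist_force: [-0.4, -0.8, -1.4]
width: 0.0234
gripper_force: 35.0
7.65 [ 0.52318548 -0.25684095  0.19964723] 0.02342058339083619 [[-9.94948669e-01 -1.00384973e-01  4.77859468e-05]
 [-1.00384963e-01  9.94948655e-01  1.81945364e-04]
 [-6.58091440e-05  1.76229308e-04 -9.99999982e-01]] [-0.44184117 -0.83260219 -1.42699404] [-5.19270460e-01  3.98180408e-01  1.46207893e+00  1.89558734e-04
  1.28138212e+00 -2.19067523e+00]
[[ 0.5229177  -0.25749111  0.07      ]] 95.76133947205463
```

```bash
python3 -m jog '{"rows":[[[18,0,0,-30,0],[18,0,0,-40,0],[18,0,0,-30,0],[18,0,0,-20,0],[18,0,0,-10,0],[18,0,0,0,0],[18,0,0,0,0],[18,0,0,0,0]]]}'; cat > fit.py <<'E'
from h import *
from scipy.optimize import minimize
B=[((0,12),(-30,30),(0,44)),((12,57),(-12,12),(0,22)),((49,57),(-12,12),(22,34))]
def mask(i):
    h=cv2.cvtColor(i,cv2.COLOR_RGB2HSV)
    return h
def sil(n,p,z0,offs,k=8,shape=(420,560)):
    m=np.zeros((shape[0]*k//1,shape[1]*k//1),np.uint8) if k==1 else None
    return m
def render(n,p,offs,box,k=6):
    x0,y0,x1,y1=box;m=np.zeros(((y1-y0)*k,(x1-x0)*k),np.uint8)
    for ox,oy,oz in offs:
        for b in B:
            P=[(ox+x,oy+y,oz+z) for x in b[0] for y in b[1] for z in b[2]]
            q=((proj(n,W(p,P))-[x0,y0]+.5)*k)
            cv2.fillConvexPoly(m,cv2.convexHull(q.round().astype(np.int32)),255)
    return cv2.resize(m,(x1-x0,y1-y0),interpolation=cv2.INTER_AREA)/255.
E
python3 - <<'E'
from fit import *
s=manip.state();print(s['ee_pos'],s['width'],s['wrist_force'])
for n in("side","top"):
    i=cv2.imread(f"pics/{n}0.png")[:,:,::-1].astype(float)
    np.save(n+"0.npy",i)
    cv2.imwrite(f"pics/{n}5.png",manip.grab_frame(n)[:,:,::-1])
    m=render(n,[.4413,-.2654,.0966],[(0,88,50),(0,-88,50)],(0,0,560,420))
    r=i/i.sum(2,keepdims=True)
    k=cv2.erode((m>.9).astype('uint8'),None)>0;o=(cv2.dilate((m>0).astype('uint8'),np.ones((9,9)))>0)&~(cv2.dilate((m>0).astype('uint8'),np.ones((3,3)))>0)
    print(n,k.sum(),r[k].mean(0),r[k].std(0),r[o].mean(0),r[o].std(0))
E
```

```text
t: 8.32
ee_pos: [0.5239, -0.2578, 0.0712]
eef_rot: [[-0.995, -0.101, 0.002], [-0.101, 0.995, -0.001], [-0.002, -0.001, -1.0]]
wrist_force: [-0.4, 0.7, -0.2]
width: 0.024
gripper_force: 35.0
[ 0.52394041 -0.25784398  0.07124825] 0.024013520963485805 [-0.41215966  0.71683736 -0.20082988]
side 550 [0.50039175 0.31821038 0.18139787] [0.00602563 0.00321147 0.00656503] [0.43339265 0.3398553  0.22675205] [0.00261654 0.00151632 0.00306295]
top 218 [0.45656006 0.32652259 0.21691735] [0.00561515 0.0023342  0.00364268] [0.41514059 0.34221429 0.24264512] [0.00153545 0.00101676 0.00142445]
```

```bash
cat > f2.py <<'E'
from fit import *
FG={"side":(.5004,.4334),"top":(.4566,.4151)};BX={"side":(200,215,270,325),"top":(305,215,405,275)}
def soft(n,i):
    i=i.astype(float);x0,y0,x1,y1=BX[n];r=(i[...,0]/i.sum(2))[y0:y1,x0:x1]
    return np.clip((r-FG[n][1])/(FG[n][0]-FG[n][1]),0,1),(r>FG[n][1]-.02)
def ld(f): return cv2.imread("pics/"+f)[:,:,::-1]
def fit(f,x0,sc,views=("side","top")):
    best=minimize(f,x0,method='Nelder-Mead',options=dict(initial_simplex=np.array([x0]+[np.array(x0)+np.eye(len(x0))[i]*sc[i] for i in range(len(x0))]),xatol=1e-5,fatol=1e-3,maxiter=300))
    return best.x,best.fun
FIX=[(0,88,50),(0,-88,50)]
E
python3 - <<'E'
from f2 import *
M={n:soft(n,ld(n+"0.png")) for n in BX}
def c(q,v): return sum((np.abs(render(n,q,FIX,BX[n])-M[n][0])**2).sum() for n in v)
for v in (("side","top"),("side",),("top",)):
    x,fv=fit(lambda q:c(q,v),[.4413,-.2654,.0966],[.004,.004,.02]);print(v,x.round(4),fv)
    if len(v)==2:R=x
S={n:soft(n,ld(n+"5.png")) for n in BX}
def g(q,v):
    # q: held hook x,y,z(mm) in rail frame, yaw
    t=0
    for n in v:
        h=W(R,[(q[0],q[1],0)])[0]
        m=np.maximum(render(n,R,FIX,BX[n]),render(n,[h[0],h[1],R[2]+q[3]],[(0,0,q[2])],BX[n]))
        t+=(((m-S[n][0])**2)[S[n][1]]).sum()
    return t
for v in (("side","top"),("side",)):
    x,fv=fit(lambda q:g(q,v),[50,0,51.5,0],[3,3,3,.03]);print(v,x.round(3),fv, [S[n][1].mean() for n in v])
h=manip.state()["ee_pos"]-np.array([R[0],R[1],0]);cc,ss=np.cos(R[2]),np.sin(R[2])
print("tcp in rail",cc*h[0]+ss*h[1],-ss*h[0]+cc*h[1],h[2])
e=manip.state()["eef_rot"];print("tool yaw vs rail deg",np.degrees(np.arctan2(e[1,1],e[0,1])-R[2])-90)
E
```

```text
('side', 'top') [ 0.4424 -0.2657  0.09  ] 120.28534452073353
('side',) [ 0.442  -0.266   0.0892] 76.71023706006306
('top',) [ 0.4437 -0.2662  0.0949] 37.285326809499935
('side', 'top') [ 4.9535e+01  3.0850e+00  5.2753e+01 -2.0000e-02] 138.03810409874586 [np.float64(0.747012987012987), np.float64(0.42033333333333334)]
('side',) [ 4.9535e+01  3.0850e+00  5.2753e+01 -2.0000e-02] 102.3506428078981 [np.float64(0.747012987012987)]
tcp in rail 0.081680732027481 0.00032061800901155794 0.07106180591618907
tool yaw vs rail deg 0.6385387219803391
```

```bash
python3 -m jog '{"rows":[[[18,-10,-0.9,-0.5,-0.02],[18,-10,-0.9,-0.5,-0.02],[18,-10,-0.9,-0.3,-0.02],[18,-6,-0.6,0,-0.02],[18,-4,-0.4,0,0],[18,0,0,0,0],[18,0,0,0,0],[18,0,0,0,0]]]}'
cat > g.py <<'E'
from f2 import *
import sys
n="side"
I=np.mean([manip.grab_frame(n).astype(float) for _ in range(4)],0);np.save("cur.npy",I)
S,V=soft(n,I);M,_=soft(n,ld("side0.png"))
R,fv=fit(lambda q:((render(n,q,FIX,BX[n])-M)**2).sum(),[.442,-.266,.09],[.004,.004,.02]);print("rail",R.round(4),fv)
s=manip.state();e=s["eef_rot"];yaw=np.arctan2(e[1,1],e[0,1])-np.pi/2-R[2]
h=s["ee_pos"]-np.array([R[0],R[1],0]);cc,ss=np.cos(R[2]),np.sin(R[2])
print("tcp in rail mm",1e3*np.array([cc*h[0]+ss*h[1],-ss*h[0]+cc*h[1],h[2]]).round(4),"toolyaw",yaw,s["wrist_force"],s["t"])
F=render(n,R,FIX,BX[n])
def g(x,y,z,w):
    c=W(R,[(x,y,0)])[0]
    m=np.maximum(F,render(n,[c[0],c[1],R[2]+w],[(0,0,z)],BX[n]))
    return (((m-S)**2)[V]).sum()
x0=1e3*(cc*h[0]+ss*h[1])-32.5;z0=1e3*h[2]-19.5
for y0 in(-3,0,3): print("free",[a.round(3) for a in fit(lambda q:g(*q),[x0,y0,z0,yaw],[2,2,2,.03])])
for y0 in(-3,0,3): print("yaw fixed",[a.round(3) for a in fit(lambda q:g(*q,yaw),[x0,y0,z0],[2,2,2])])
print("yaw,z fixed",[a.round(3) for a in fit(lambda q:g(*q,z0,yaw),[x0,0],[2,2])])
E
python3 g.py
```

```text
t: 9.08
ee_pos: [0.4835, -0.2615, 0.0684]
eef_rot: [[-0.996, -0.093, 0.0], [-0.093, 0.996, -0.0], [-0.0, -0.0, -1.0]]
wrist_force: [-0.8, -0.2, -1.8]
width: 0.0236
gripper_force: 35.0
rail [ 0.4424 -0.2654  0.0901] 74.34625960714055
tcp in rail mm [41.   0.3 68.1] toolyaw 0.002761585784950338 [ 0.36437347  0.98326424 -1.1184117 ] 9.2833
free [array([7.3360e+00, 3.6500e-01, 5.0648e+01, 1.9000e-02]), np.float64(74.181)]
free [array([7.2240e+00, 1.6840e+00, 4.9383e+01, 1.9000e-02]), np.float64(74.181)]
free [array([7.1910e+00, 1.5820e+00, 4.9426e+01, 1.9000e-02]), np.float64(74.105)]
yaw fixed [array([ 7.723,  0.933, 50.672]), np.float64(74.681)]
yaw fixed [array([ 7.911,  1.701, 49.93 ]), np.float64(74.681)]
yaw fixed [array([ 7.725,  6.512, 45.246]), np.float64(74.03)]
yaw,z fixed [array([7.692, 3.582]), np.float64(74.129)]
```

```bash
python3 - <<'E'
from f2 import *
n="side";x0,y0,x1,y1=BX[n]
M,_=soft(n,ld("side0.png"));R=[.4424,-.2654,.0901];m=render(n,R,FIX,BX[n])
S,V=soft(n,np.load("cur.npy"))
def show(A,r,c):
    for y in range(*r): print(y,''.join(A(y-y0,x) for x in range(c[0]-x0,c[1]-x0)))
print("fixed -88: measured|model  (0-9)")
d=lambda v:'.' if v<.05 else str(min(9,int(v*10)))
for y in range(280,322): print(y,''.join(d(M[y-y0,x]) for x in range(8,46)),'|',''.join(d(m[y-y0,x]) for x in range(8,46)))
print("now")
for y in range(228,322): print(y,''.join('#' if not V[y-y0,x] else d(S[y-y0,x]) for x in range(0,62)))
E
```

```text
fixed -88: measured|model  (0-9)
280 .......................10............. | ......................................
281 ........0.......0...0................. | ......................................
282 ..........0........00................. | ......................................
283 ...........0.........0................ | ......................................
284 ........1121.......0.............0.... | .......12355..........................
285 .0....066676..0...0................... | ......599999..........................
286 ......2999981......................... | ......3999990.........................
287 ......1999982......0.................. | ......3999991.........................
288 ......199999200.....0................. | ......2999993.........................
289 .0....0899983.0....................... | ......1999993.........................
290 ......0899981..........0.............. | ......0999995.................121.....
291 .0.....799993................0110..... | .......999996...............19996.....
292 ...0...799995...............03673..... | .......999997.
[... 8062 characters left out ...]
..............................
312 .................599994.......................................
313 .................499994.......................................
314 .................399994.......................................
315 .................298996.......................................
316 .................1889950......................................
317 ..................55342.......................................
318 ..................10..........................................
319 .........................................................#....
320 .......................................................####...
321 .......................................................#####..
```

```bash
cat > g2.py <<'E'
from f2 import *
n="side";x0,y0,x1,y1=BX[n]
def render(p,offs,k=8):
    m=np.zeros(((y1-y0)*k,(x1-x0)*k),np.uint8)
    for o in offs:
        for b in B:
            P=np.array([(x,y,z) for x in b[0] for y in b[1] for z in b[2]],float)+o
            q=(proj(n,W(p,P))-[x0,y0]+.5)*k-.5
            h=cv2.convexHull(q.astype(np.float32))[:,0]
            c=h.mean(0);d=h-c;h=c+d*(1-.5/np.linalg.norm(d,axis=1,keepdims=True))
            cv2.fillConvexPoly(m,(h*16).round().astype(np.int32),255,shift=4)
    return cv2.resize(m,(x1-x0,y1-y0),interpolation=cv2.INTER_AREA)/255.
mix=lambda m,b:m*b/(m*b+1-m)
M,_=soft(n,ld("side0.png"))
# rail pose + z bias (mm) + brightness ratio
f=lambda q:((mix(render(q,[(0,88,50+q[4]),(0,-88,50+q[4])]),q[3])-M)**2).sum()
def rail():
    R,fv=fit(lambda q:f(np.r_[q,0]),[.442,-.266,.09,.5],[.004,.004,.02,.2]);return R,fv
E
cat > g3.py <<'E'
from g2 import *
R,fv=rail();print("rail",R.round(4),fv)
I=np.mean([manip.grab_frame(n).astype(float) for _ in range(3)],0);np.save("cur.npy",I)
S,V=soft(n,I);V=cv2.erode(V.astype('uint8'),np.ones((3,3)))>0
s=manip.state();e=s["eef_rot"];yaw=np.arctan2(e[1,1],e[0,1])-np.pi/2-R[2]
h=s["ee_pos"]-np.array([R[0],R[1],0]);cc,ss=np.cos(R[2]),np.sin(R[2])
tx=1e3*(cc*h[0]+ss*h[1]);z0=1e3*h[2]-19.5
print("tcp in rail",tx,1e3*(-ss*h[0]+cc*h[1]),1e3*h[2],"yaw",yaw,s["wrist_force"],s["t"])
F=render(R,FIX)
def g(x,y,z,w,full=0):
    c=W(R,[(x,y,0)])[0]
    m=mix(np.maximum(F,render([c[0],c[1],R[2]+w],[(0,0,z)])),R[3])
    D=((m-S)**2)*V; D[:50]*=0; D[75:]*=0   # near-y half of the held hook only
    return D.sum()
def g2(x,y,z,w):
    c=W(R,[(x,y,0)])[0]
    m=mix(np.maximum(F,render([c[0],c[1],R[2]+w],[(0,0,z)])),R[3])
    D=((m-S)**2)*V; return D[18:75].sum()
for G in(g,g2):
    for z in (z0,z0+1,z0+2): print("z",round(z,1),[a.round(3) for a in fit(lambda q:G(*q,z,yaw),[tx-32.5,1],[2,2])])
    print("z,yaw free",[a.round(3) for a in fit(lambda q:G(*q),[tx-32.5,1,z0,yaw],[2,2,2,.02])])
E
python3 g3.py
```

```text
rail [ 0.4423 -0.266   0.0899  0.1421] 51.01516690582612
tcp in rail 41.089544271187606 0.9153102903999215 68.07574713542479 yaw 0.0029247133401072434 [ 0.84348527 -0.40186768 -1.16187904] 9.4333
z 48.6 [array([8.358, 1.777]), np.float64(5.525)]
z 49.6 [array([8.359, 0.795]), np.float64(5.56)]
z 50.6 [array([ 8.38 , -0.183]), np.float64(5.592)]
z,yaw free [array([8.0760e+00, 2.1810e+00, 4.7472e+01, 1.2000e-02]), np.float64(5.562)]
z 48.6 [array([8.358, 1.777]), np.float64(8.601)]
z 49.6 [array([8.359, 0.795]), np.float64(8.635)]
z 50.6 [array([ 8.38 , -0.183]), np.float64(8.668)]
z,yaw free [array([8.0760e+00, 2.1810e+00, 4.7472e+01, 1.2000e-02]), np.float64(8.637)]
```

Fits agree: hook back is 8.4 mm off the board, y is about +1.3 mm, and the bottom is at 48.6 mm. I'll correct that and approach to contact.

```bash
python3 -m jog '{"rows":[[[18,0.1,-1.2,1.7,0],[18,-2,-0.2,0,0],[18,-2,-0.2,0,0],[18,-1,-0.1,0,0],[18,0,0,0,0],[18,0,0,0,0],[18,0,0,0,0]]]}'; python3 g3.py | head -5;  python3 -m jog '{"rows":[[[18,-1,-0.1,0,0],[18,-1,-0.1,0,0],[18,-1,-0.1,0,0],[18,-1,-0.1,0,0],[18,-1,-0.1,0,0],[18,-1,-0.1,0,0],[18,0,0,0,0],[18,0,0,0,0]]]}'
```

```text
t: 10.02
ee_pos: [0.4782, -0.2632, 0.0698]
eef_rot: [[-0.996, -0.092, 0.0], [-0.092, 0.996, 0.0], [-0.0, 0.0, -1.0]]
wrist_force: [0.5, -0.1, -0.3]
width: 0.0237
gripper_force: 35.0
rail [ 0.4423 -0.266   0.0899  0.1421] 51.01516690582612
tcp in rail 36.02638627994386 -0.3722402460125894 69.83497269949982 yaw 0.0028107374194382695 [ 0.09889389  0.27390209 -0.12139733] 10.1667
z 50.3 [array([2.819, 0.498]), np.float64(5.779)]
z 51.3 [array([ 2.804, -0.592]), np.float64(5.77)]
z 52.3 [array([ 2.827, -1.632]), np.float64(5.754)]
t: 10.83
ee_pos: [0.4723, -0.2637, 0.0699]
eef_rot: [[-0.996, -0.092, 0.0], [-0.092, 0.996, 0.0], [-0.0, 0.0, -1.0]]
wrist_force: [3.0, 1.0, -3.2]
width: 0.0241
gripper_force: 35.0
```

Contact (3 N) with position within 0.5 mm. Pressing on in 1 mm steps.

```bash
python3 -m jog '{"rows":[[[18,-1,-0.1,0,0],[18,-1,-0.1,0,0],[18,-1,-0.1,0,0],[18,-1,-0.1,0,0],[18,0,0,0,0],[18,0,0,0,0],[18,0,0,0,0],[18,0,0,0,0]]]}'; for i in 1 2 3; do python3 -m jog '{"rows":[[[18,0,0,0,0]]]}' | grep wrist; done
```

```text
t: 11.5
ee_pos: [0.4685, -0.264, 0.0699]
eef_rot: [[-0.996, -0.093, 0.001], [-0.093, 0.996, 0.0], [-0.001, -0.0, -1.0]]
wrist_force: [7.2, 2.5, -4.4]
width: 0.0239
gripper_force: 35.0
wrist_force: [6.3, 3.5, -4.1]
wrist_force: [5.9, 3.2, -3.9]
wrist_force: [6.4, 2.2, -3.0]
```

```bash
python3 -m jog '{"rows":[[[18,-0.9,0,-0.1,0],[18,-0.9,0,-0.1,0],[18,-0.8,0,-0.1,0],[18,0,0,0,0],[18,0,0,0,0],[18,0,0,0,0],[18,0,0,0,0],[18,0,0,0,0]]]}'; for i in 1 2 3 4; do python3 -m jog '{"rows":[[[18,0,0,0,0]]]}' | grep wrist; done; python3 g3.py | sed -n 2,3p; python3 - <<'E'
from h import *
e=lambda i:np.clip(255*(i/255.)**.5,0,255).astype('uint8')[:,:,::-1]
s=manip.grab_frame("side");t=manip.grab_frame("top")
a=cv2.resize(e(s[200:330,180:275]),(438,600),interpolation=2);b=cv2.resize(e(t[140:290,300:390]),(360,600),interpolation=2)
cv2.imwrite("pics/last.png",np.hstack([a,b]))
E
```

```text
t: 12.42
ee_pos: [0.4663, -0.2642, 0.0698]
eef_rot: [[-0.996, -0.093, 0.002], [-0.093, 0.996, -0.001], [-0.002, -0.001, -1.0]]
wrist_force: [9.2, 2.3, -2.7]
width: 0.0236
gripper_force: 35.0
wrist_force: [8.8, 1.9, -3.2]
wrist_force: [8.1, 2.1, -2.9]
wrist_force: [8.3, 2.5, -2.2]
wrist_force: [8.2, 2.2, -2.9]
tcp in rail 24.107532435813788 -0.34062926363490215 69.87885155473366 yaw 0.0029715368103361284 [ 8.86879861  1.70037577 -3.4386859 ] 12.9
z 50.4 [array([-9.186, -0.627]), np.float64(21.831)]
```

View pics/last.png

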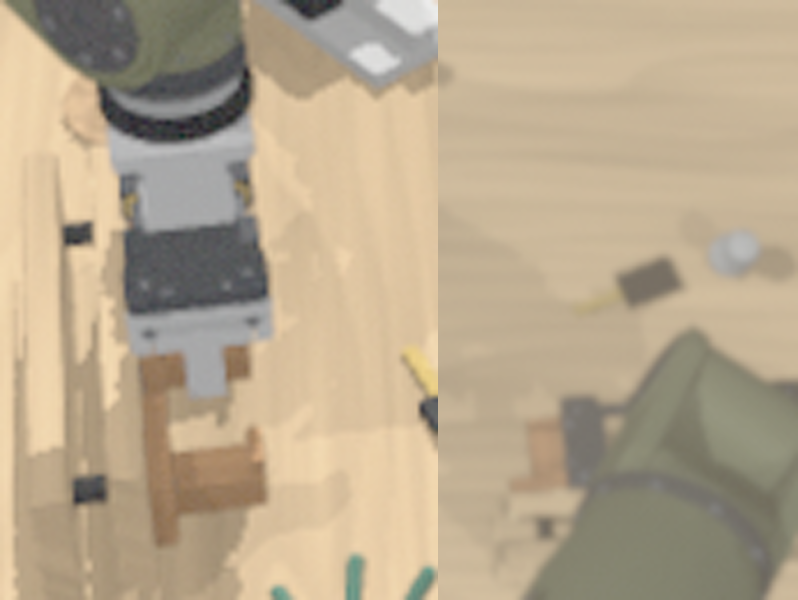

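The picture shows the hook against the board level with the fixed hook, held in the fingers, and everything else in place. I'll make one last numeric fit, with the board displacement included.

```bash
python3 - <<'E'
from g2 import *
R,_=rail();S,V=soft(n,np.load("cur.npy"));V=cv2.erode(V.astype('uint8'),np.ones((3,3)))>0
def g(d,x,y,z,w):
    c=W(R,[(x,y,0)])[0]
    m=mix(np.maximum(render(R,[(-d,-88,50)]),render([c[0],c[1],R[2]+w],[(0,0,z)])),R[3])
    return (((m-S)**2)*V)[45:].sum()
for z in(50.4,):print([a.round(3) for a in fit(lambda q:g(*q,z,.003),[9,-9,0],[1,1,2])])
print([a.round(3) for a in fit(lambda q:g(*q[:3],50.4,q[3]),[9,-9,0,.003],[1,1,2,.02])])
E
```

```text
[array([ 8.835, -8.373,  1.171]), np.float64(20.92)]
[array([ 9.074, -8.752,  0.627,  0.018]), np.float64(20.96)]
```

```bash
python3 -c "
from station import manip
s=manip.state();print(s['t'],s['wrist_force'],s['gripper_force']);print(manip.hand_in())"
```

```text
13.0 [ 8.85458869  2.8270591  -2.17715761] 34.97757017612457
the job is handed in; nothing more can be done
None
```

The job is handed in at 13.0 s: the ejector was pushed home, and the arm is still holding the hook upright against the backboard at about 9 N, within about 1 mm of the mark by camera fit, which is about the outline's side margin, and nothing else was seen to move.

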